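Clamp a figure mould: wing nut by hand, then with the tommy bar

ROBOT

A 7-joint arm with a two-finger parallel gripper is mounted at the origin on the work surface. World frame = base frame: x ahead of the robot, y to its left, z up, the work surface at z = 0. Lengths are in m, angles in rad, forces in N, time in s.
With the tool pointing down it reaches from about 0.425 to 0.925 m from the base axis. Payload 6.8 kg.
Tool frame: the origin (TCP) lies midway between the tips of the shut fingers; the grasp point (between the pads) lies 19 mm behind it; z points along the fingers, y is the line along which they close (so a half turn about z gives the same grasp; the last joint's range is limited). The gripper opens to 85 mm and grips with 20 to 120 N. Pads are 22 mm wide; open, the fingers measure 114 mm over their backs; the gripper's body (76 mm by 85 mm) begins 54 mm behind the grasp point. The pads swing forward as they close: fully open they stand 13 mm farther back than shut.
Start: joints at [1.116, 0.477, 0.022, 1.555, -0.011, 1.109, -0.083], TCP at [0.229, -0.635, 0.231] pointing down, gripper open.
Joint ranges: [-2.96, 2.96], [-0.34, 2.1], [-1.41, 1.46], [0.24, 2.44], [-1.37, 4.51], [0.17, 1.92], [-2.96, 2.96]. Speed limits (rad/s): [2.39, 2.39, 3.14, 3.14, 3.14, 3.14, 3.14].

INTERFACE

Orientations are given as a unit quaternion [w, x, y, z].
In Python, from station import bot gives the robot as it stands.
- The arm moves only by the tool jog_arm, never from a script. Its argument "rows" is a list of rows, each an object of numbers: "fingers": the finger opening in mm, from 0 to 85.4; "x", "y", "z": the shift along the tool's x, y, z in mm; "ax", "ay", "az": the turn, a rotation vector about the tool's x, y, z in degrees. A call has exactly 8 rows; each row shifts and turns the commanded pose from where the row before left it, along the tool's axes as they then stand; what a row does not reach is not made up. A row lasts 1/10 s, in which the tool goes at most 50 mm and 8.59 degrees, less where a joint would pass 70% of its speed; a pose out of reach is approached as far as the arm can. A call with a gripper value outside its range is refused whole. The fingers move at their own pace and stop on an object; "force" is the grip in N (left out, the last holds). Time passes only in rows, so rows that do not move let the fingers close, or fill a call up. It gives the time, the measured TCP pose, the force, the opening and the grip force at its end, in the units of the state.
- bot.get_obs(): the state, without advancing time (a new reading comes with each control period).
- bot.read_camera(name): name is "side" or "top" or "wrist"; returns a dict with "pixels" (480x640x3 uint8, red, green, blue), "vertical_fov" (degrees; the focal length in pixels is half the picture's height over the tangent of half this angle, whatever the lens; pixels are square), "cx", "cy" (the principal point, pixels), "world_from_camera" (4x4, takes a point from camera to world coordinates). Camera axes: x right, y down, z forward; pixel columns grow to the right and rows downward; lengths in m; the calibration is good to about 2 mm. A picture is of the moment at which its call begins. There is no depth.
- bot.hand_in(): hands the job in; it is judged then, once.
The state is a dict: "t": time; "q": joint angles; "joint_vel": joint speeds; "joint_torque": joint torques, N m; "eef_pos": TCP position; "tool_rot": TCP orientation; "contact_force": force on the tool from outside, world axes, zero at the start; "torque": the same for the moment, N m; "gripper_width": opening from 0.0 (shut) to 1.0 (fully open); "grasp_force": force on a finger pad.
Only numpy, scipy, OpenCV 4.12 (cv2) and the standard library are available. Lean on these libraries where they do the work, as an engineer would, in place of code of your own. Each camera call takes 0.05 s, during which the arm holds its last target. There are 200 camera calls.

TASK

Close the mould clamp: turn its captive nut clockwise by hand until the wing lies parallel with the steel strap, then push the plain end of the tommy bar right through the hole in the nut so that it shows on the far side, and use only the bar to swing the nut on clockwise until it stops. Leave the bar through the nut, and do not knock over or shove any of the figures.

Things in the scene. Friction and masses are not known exactly. Their poses are not given: they have to be found in the camera images.
- fixture: Mould clamp fixed to the table: dark base plate 200 x 110 x 12 mm, two stacked aluminium mould halves 120 x 90 mm (top at 60 mm), over them a dark steel strap 190 x 36 mm (top at 70 mm) along the fixture's x; bolt heads at its ends rise to 79 mm. Origin: centre of the underside, on the table, straight below the nut's axis. z up.
- nut (a joint): Angle (rad) of the captive nut on the strap about the vertical through the fixture's origin; grows turning CLOCKWISE seen from above (tightening). Starts 0 to 0.4. At 1.2 the wing is parallel to the strap (hand-tight). Hard stop at 2.0 (tight). Steady friction about 0.45 N m; stays where left; does not rise or sink.
- nut_head: Turning head of the nut: bright steel block 56 x 56 mm, 50 mm high (76 to 126 mm above the table); on top along its x a wing (upright flat bar 84 long, 16 thick, 24 high, top at 150 mm). A round 19 mm through hole with chamfered mouths runs along its y, across the wing, 101 mm above the table. Origin: on the nut's axis, at the block's underside. z up. Its x yaw = fixture yaw + 1.2 - joint.
- hole (a point): Middle of the through hole, on the nut's axis, 101 mm above the table, 28 mm from each of its two mouths; axes as nut_head (y along the hole).
- wing (a point): Centre of the wing, 138 mm above the table, 12 mm below the wing's top; axes as nut_head (x along the wing).
- bar: Loose steel tommy bar, 200 mm long, 14 mm in diameter, about 0.24 kg; round head 26 mm in diameter, 20 mm long at its -x end, rounded plain end at +x. Origin: mid-length on its axis; x along it towards the plain end. Starts level on its rest, axis 40 mm above the table. Can roll about its x. Let go in the nut's hole it sags up to 0.1 rad and stays in.
- bar_tip (a point): Outermost point of the bar's plain end, 100 mm from its middle.
- bar_head (a point): Outer face of the bar's head, 100 mm from its middle.
- rest: Black plastic rest for the bar, fixed: base 130 x 56 x 8 mm, two notched posts 12 mm thick centred 50 mm either side of the middle, tops at 41 mm with the bar between their cheeks; free between the posts. Origin: centre of the underside, on the table; x along the bar, towards its plain end at the start.
- figure0: Loose moulded plastic figure with a ball head, 31 mm wide, 62 mm high, 40 g, standing on the table beside the fixture's +y side. Bystander. Origin: centre of its foot; z up.
- figure1: Loose moulded plastic figure with a ball head, 31 mm wide, 62 mm high, 40 g, standing on the table beside the fixture's +y side. Bystander. Origin: centre of its foot; z up.
- figure2: Loose moulded plastic figure with a ball head, 31 mm wide, 62 mm high, 40 g, standing on the table beyond the fixture (its +x end). Bystander. Origin: centre of its foot; z up.
- figure3: Loose moulded plastic figure with a ball head, 31 mm wide, 62 mm high, 40 g, standing on the table beyond the fixture (its +x end). Bystander. Origin: centre of its foot; z up.
- figure4: Loose moulded plastic figure with a ball head, 31 mm wide, 62 mm high, 40 g, standing on the table beyond the bar's rest. Bystander. Origin: centre of its foot; z up.
- figure5: Loose moulded plastic figure with a ball head, 31 mm wide, 62 mm high, 40 g, standing on the table on the robot's side of the bar's rest. Bystander. Origin: centre of its foot; z up.
There are look-alikes about, which are no part of the job. What is meant by the bar is not red, and is the larger of those in its own colour.

How it is judged:
On the way, in this order (a step that is already met when the one before it is completed fails the run):
1. the nut is hand-tight: wing parallel with the strap to about 10 degrees (joint nut 1.02 to 1.38), the bar not yet in it (value of joint nut between 1.02 and 1.38 rad and not (((y of bar_tip in the frame of nut_head above 0.031 m and y of bar_head in the frame of nut_head below -0.031 m) or (y of bar_tip in the frame of nut_head below -0.031 m and y of bar_head in the frame of nut_head above 0.031 m)) and angle between the x axis of bar and the y axis of nut_head, either way round below 0.25 rad and x of bar_tip in the frame of nut_head between -0.02 and 0.02 m and z of bar_tip in the frame of hole between -0.02 and 0.02 m)), for 0.2 s.
2. the bar's plain end is through the hole and shows on the far side, the nut still about hand-tight (joint nut under 1.6) (((y of bar_tip in the frame of nut_head above 0.031 m and y of bar_head in the frame of nut_head below -0.031 m) or (y of bar_tip in the frame of nut_head below -0.031 m and y of bar_head in the frame of nut_head above 0.031 m)) and angle between the x axis of bar and the y axis of nut_head, either way round below 0.25 rad and x of bar_tip in the frame of nut_head between -0.02 and 0.02 m and z of bar_tip in the frame of hole between -0.02 and 0.02 m and value of joint nut below 1.6 rad), for 0.2 s.
At the end, for the whole second after the job is handed in: The nut is turned to its stop (joint nut above 1.9), the bar is at rest in the nut's hole with its plain end at least 3 mm out of the far face and its head on the near side, and every figure still stands (leaning under 0.5 rad) within 30 mm of where it was (value of joint nut above 1.9 rad and ((y of bar_tip in the frame of nut_head above 0.031 m and y of bar_head in the frame of nut_head below -0.031 m) or (y of bar_tip in the frame of nut_head below -0.031 m and y of bar_head in the frame of nut_head above 0.031 m)) and angle between the x axis of bar and the y axis of nut_head, either way round below 0.25 rad and x of bar_tip in the frame of nut_head between -0.02 and 0.02 m and z of bar_tip in the frame of hole between -0.02 and 0.02 m and linear speed of each of bar, nut_head below 0.02 m/s and not (angle between any of figure0, figure1, figure2, figure3, figure4, figure5's own z axis and vertical above 0.5 rad or distance of any of figure0, figure1, figure2, figure3, figure4, figure5 from where it was at the start of the episode above 0.03 m)); the robot touches nothing.
It fails at once if the nut is turned well past hand-tight (joint nut above 1.6) without the bar through it (value of joint nut above 1.6 rad and not (((y of bar_tip in the frame of nut_head above 0.031 m and y of bar_head in the frame of nut_head below -0.031 m) or (y of bar_tip in the frame of nut_head below -0.031 m and y of bar_head in the frame of nut_head above 0.031 m)) and angle between the x axis of bar and the y axis of nut_head, either way round below 0.25 rad and x of bar_tip in the frame of nut_head between -0.02 and 0.02 m and z of bar_tip in the frame of hole between -0.02 and 0.02 m)).
It fails at once if the fingers push on the nut itself (over 4 N) when it is past hand-tight (joint nut above 1.6) (value of joint nut above 1.6 rad and contact force between the fingers and nut_head above 4 N).
It fails at once if a figure is knocked over (leans over 0.5 rad) or shoved more than 30 mm (angle between any of figure0, figure1, figure2, figure3, figure4, figure5's own z axis and vertical above 0.5 rad or distance of any of figure0, figure1, figure2, figure3, figure4, figure5 from where it was at the start of the episode above 0.03 m).
It also fails if it takes over 66 s, if anything falls off the work surface, if the arm or the gripper's body presses on something with over 40 N, if the wrist force passes 120 N, or if a joint passes its speed limit or range.

## Working session

There is one attempt and no reset: what is moved stays moved. The work goes in short steps, Python scripts to look and compute and a tool call to move; the robot and the scene stay as the last step left them, time stands still between calls to the robot, and variables do not carry over. Pictures are saved under pics/ and viewed, at most 10 in all, crops included, and the job is handed in when it is done.

Besides the shell and the picture viewer there is one more tool, called after ">>>" by a JSON object that holds its "name" and its "arguments". jog_arm: Moves the arm, as the interface text tells. Its arguments: {"type":"object","properties":{"rows":{"type":"array","items":{"type":"object","properties":{"fingers":{"type":"number"},"x":{"type":"number"},"y":{"type":"number"},"z":{"type":"number"},"ax":{"type":"number"},"ay":{"type":"number"},"az":{"type":"number"}}}},"force":{"type":"number"}},"required":["rows"]}

```bash
mkdir -p pics; ls
python3 - <<'E'
from station import bot
import cv2,numpy as np
np.set_printoptions(precision=4,suppress=True)
for n in ["side","top"]:
    c=bot.read_camera(n); cv2.imwrite(f"pics/{n}0.png",c["pixels"][:,:,::-1]); print(n,c["vertical_fov"],c["cx"],c["cy"]);print(c["world_from_camera"])
print(bot.get_obs())
E
```

```text
pics
side 49.36031298594656 317.24718315464247 240.61564925901115
[[-0.9748 -0.1139  0.1916  0.2849]
 [-0.2224  0.5512 -0.8042  0.9034]
 [-0.014  -0.8266 -0.5627  0.794 ]
 [ 0.      0.      0.      1.    ]]
top 43.925233042761526 325.4843594390534 233.84229519379397
[[-0.0164 -0.9927  0.1192  0.383 ]
 [-0.9998  0.0179  0.0116 -0.0662]
 [-0.0137 -0.119  -0.9928  1.3713]
 [ 0.      0.      0.      1.    ]]
{'t': 0.1, 'q': array([ 1.1159,  0.4777,  0.0224,  1.5563, -0.0115,  1.1093, -0.0831]), 'joint_vel': array([ 0.0009, -0.0031,  0.0018, -0.0036, -0.0004, -0.0005,  0.0008]), 'joint_torque': array([  0.0043, -59.7759,   1.6136, -28.1956,   0.0129,   0.005 ,
         0.    ]), 'eef_pos': array([ 0.2292, -0.6343,  0.2304]), 'tool_rot': array([-0.0008,  0.985 ,  0.1725, -0.0002]), 'contact_force': array([-0.0983,  0.3484,  0.3651]), 'torque': array([ 0.0789, -0.0157, -0.0178]), 'grasp_force': 0.0, 'gripper_width': 1.0032729448591076}
```

View pics/top0.png

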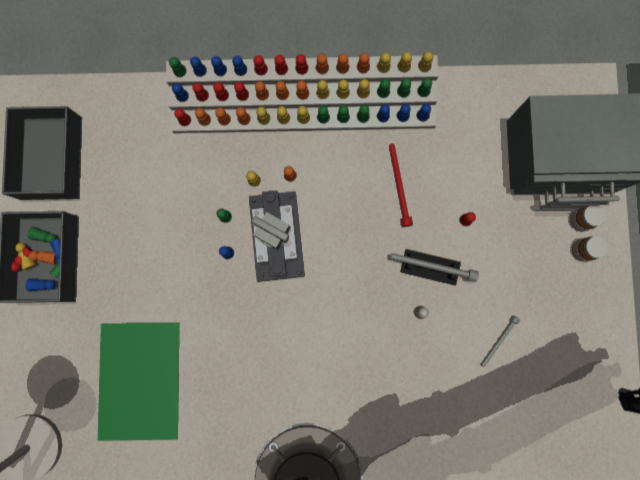

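View pics/side0.png

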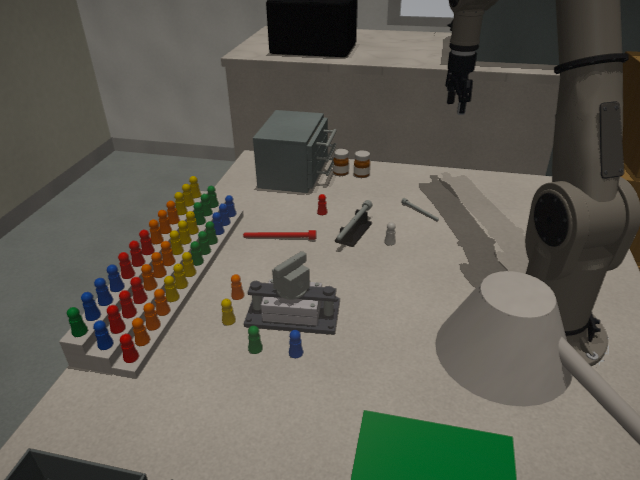

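The top view shows the nut wing from about (253,215) to (288,236) and the base plate with corners at (249,197), (296,192), (304,276) and (257,281). The grey bar lies on its rest with its tip at (391,257) and head at (476,275); the red bar and the smaller grey bar are decoys. Figures: yellow (253,178), orange (289,173), green (224,215), blue (226,252), red (468,218), grey (421,312). The side view agrees.

```bash
cat > h.py <<'E'
from station import bot
import cv2,numpy as np
from scipy.spatial.transform import Rotation as R
np.set_printoptions(precision=4,suppress=True)
def K(c):
    f=c["pixels"].shape[0]/2/np.tan(np.radians(c["vertical_fov"])/2); return f
def ray(c,uv):
    T=c["world_from_camera"]; f=K(c)
    d=T[:3,:3]@np.array([(uv[0]-c["cx"])/f,(uv[1]-c["cy"])/f,1]); return T[:3,3],d
def at(c,uv,z):
    o,d=ray(c,uv); return o+d*(z-o[2])/d[2]
def proj(c,P):
    T=c["world_from_camera"]; p=(np.atleast_2d(P)-T[:3,3])@T[:3,:3]; f=K(c)
    return np.c_[f*p[:,0]/p[:,2]+c["cx"],f*p[:,1]/p[:,2]+c["cy"]]
def tool():
    o=bot.get_obs(); w,x,y,z=o["tool_rot"]; return o["eef_pos"],R.from_quat([x,y,z,w]),o
E
python3 - <<'E'
from h import *
c=bot.read_camera("top")
print("base",[at(c,p,.012) for p in [(249,197),(296,192),(304,276),(257,281)]])
print("wing",[at(c,p,.15) for p in [(255,213),(289,234)]])
print("bar",at(c,(391,257),.04),at(c,(476,275),.04))
for p in [(253,180),(289,175),(224,217),(226,254),(468,220),(421,313)]: print(at(c,p,.03))
w=bot.read_camera("wrist"); p,r,o=tool()
print(w["vertical_fov"],w["cx"],w["cy"]); 
T=w["world_from_camera"];print("cam in tool",r.inv().apply(T[:3,3]-p),"\n",r.as_matrix().T@T[:3,:3],"\n",r.as_matrix())
E
```

```text
base [array([0.6355, 0.1259, 0.012 ]), array([0.6453, 0.0166, 0.012 ]), array([0.4502, 0.0004, 0.012 ]), array([0.4406, 0.1078, 0.012 ])]
wing [array([0.5759, 0.0939, 0.15  ]), array([0.5307, 0.0236, 0.15  ])]
bar [ 0.488  -0.1964  0.04  ] [ 0.4445 -0.3843  0.04  ]
[0.6717 0.1141 0.03  ]
[0.6818 0.0312 0.03  ]
[0.5869 0.1806 0.03  ]
[0.5021 0.1757 0.03  ]
[ 0.5698 -0.3743  0.03  ]
[ 0.3625 -0.2605  0.03  ]
58.31336664862175 322.2809014524836 240.42398963005246
cam in tool [ 0.0808 -0.0007 -0.1421] 
 [[-0.0004 -0.9497 -0.313 ]
 [ 1.      0.0004 -0.0023]
 [ 0.0023 -0.313   0.9497]] 
 [[ 0.9405  0.3399 -0.0004]
 [ 0.3399 -0.9405  0.001 ]
 [-0.     -0.0011 -1.    ]]
```

>>> {"name": "jog_arm", "arguments": {"rows": [{"x":33,"y":-34,"fingers":60},{"x":33,"y":-34,"fingers":60},{"x":33,"y":-34,"fingers":60},{"x":33,"y":-34,"fingers":60},{"x":33,"y":-34,"fingers":60},{"x":33,"y":-34,"fingers":60},{"x":33,"y":-34,"fingers":60},{"x":33,"y":-34,"fingers":60}], "force": 100}}

```text
invalid input
```

>>> {"name": "jog_arm", "arguments": {"rows": [{"x":33,"y":-34,"fingers":60},{"x":33,"y":-34,"fingers":60},{"x":33,"y":-34,"fingers":60},{"x":33,"y":-34,"fingers":60},{"x":33,"y":-34,"fingers":60},{"x":33,"y":-34,"fingers":60},{"x":33,"y":-34,"fingers":60},{"x":33,"y":-34,"fingers":60}]}}

```text
invalid input
```

>>> {"name": "jog_arm", "arguments": {"rows": [{"az":-7.4,"fingers":60},{"az":-7.4,"fingers":60},{"az":-7.4,"fingers":60},{"az":-7.4,"fingers":60},{"az":-7.4,"fingers":60},{"fingers":60},{"fingers":60},{"fingers":60}]}}

```text
invalid input
```

Run:
```python
from h import *
c=bot.read_camera("wrist"); cv2.imwrite("pics/w1.png",c["pixels"][:,:,::-1]); np.save("w1.npy",c["world_from_camera"])
p,r,o=tool(); print(p,o["q"],o["gripper_width"],o["t"]); print(r.as_matrix())
```

```text
[ 0.2293 -0.6346  0.2308] [ 1.1159  0.4774  0.0224  1.5559 -0.0115  1.1093 -0.0831] 1.0012462137665579 0.25
[[ 0.9405  0.3399 -0.0004]
 [ 0.3399 -0.9405  0.0008]
 [-0.0001 -0.0009 -1.    ]]
```

View pics/w1.png

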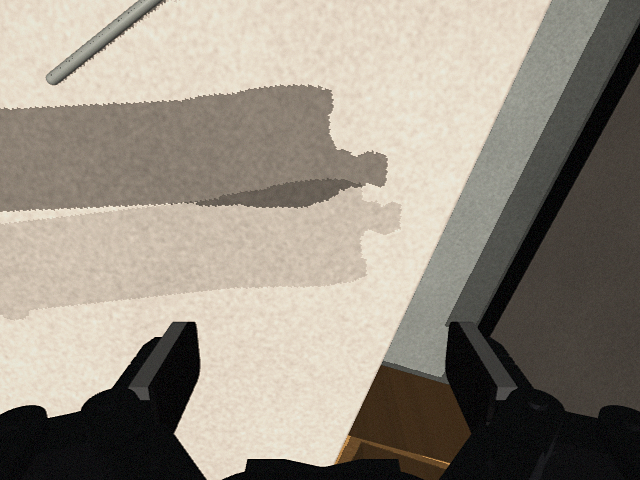

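The calls were refused, so the arm hasn't moved: the picture shows only the bare table edge between the fingers, with the small decoy bar at (100,40). I'll retry with all keys in every row.

>>> {"name": "jog_arm", "arguments": {"rows": [{"x":33,"y":-34,"z":0,"ax":0,"ay":0,"az":0,"fingers":60},{"x":33,"y":-34,"z":0,"ax":0,"ay":0,"az":0,"fingers":60},{"x":33,"y":-34,"z":0,"ax":0,"ay":0,"az":0,"fingers":60},{"x":33,"y":-34,"z":0,"ax":0,"ay":0,"az":0,"fingers":60},{"x":33,"y":-34,"z":0,"ax":0,"ay":0,"az":0,"fingers":60},{"x":33,"y":-34,"z":0,"ax":0,"ay":0,"az":0,"fingers":60},{"x":33,"y":-34,"z":0,"ax":0,"ay":0,"az":0,"fingers":60},{"x":33,"y":-34,"z":0,"ax":0,"ay":0,"az":0,"fingers":60}], "force": 100}}

```text
t: 1.05
eef_pos: [0.3857, -0.2875, 0.2315]
tool_rot: [0.0, 0.985, 0.172, 0.0]
contact_force: [0.6, 0.4, 0.2]
gripper_width: 0.702
grasp_force: 0.0
```

>>> {"name": "jog_arm", "arguments": {"rows": [{"x":33,"y":-34,"z":0,"ax":0,"ay":0,"az":0,"fingers":60},{"x":33,"y":-34,"z":0,"ax":0,"ay":0,"az":0,"fingers":60},{"x":33,"y":-34,"z":0,"ax":0,"ay":0,"az":0,"fingers":60},{"x":33,"y":-34,"z":0,"ax":0,"ay":0,"az":0,"fingers":60},{"x":33,"y":-34,"z":0,"ax":0,"ay":0,"az":0,"fingers":60},{"x":33,"y":-34,"z":0,"ax":0,"ay":0,"az":0,"fingers":60},{"x":33,"y":-34,"z":0,"ax":0,"ay":0,"az":0,"fingers":60},{"x":33,"y":-34,"z":0,"ax":0,"ay":0,"az":0,"fingers":60}]}}

```text
t: 1.85
eef_pos: [0.5416, 0.0579, 0.2314]
tool_rot: [0.0, 0.985, 0.172, 0.0]
contact_force: [0.1, -0.3, 0.5]
gripper_width: 0.704
grasp_force: 0.0
```

>>> {"name": "jog_arm", "arguments": {"rows": [{"x":0,"y":0,"z":0,"ax":0,"ay":0,"az":-7.4,"fingers":60},{"x":0,"y":0,"z":0,"ax":0,"ay":0,"az":-7.4,"fingers":60},{"x":0,"y":0,"z":0,"ax":0,"ay":0,"az":-7.4,"fingers":60},{"x":0,"y":0,"z":0,"ax":0,"ay":0,"az":-7.4,"fingers":60},{"x":0,"y":0,"z":0,"ax":0,"ay":0,"az":-7.4,"fingers":60},{"x":0,"y":0,"z":0,"ax":0,"ay":0,"az":0,"fingers":60},{"x":0,"y":0,"z":0,"ax":0,"ay":0,"az":0,"fingers":60},{"x":0,"y":0,"z":0,"ax":0,"ay":0,"az":0,"fingers":60}]}}

```text
t: 2.65
eef_pos: [0.5411, 0.0562, 0.2313]
tool_rot: [0.0, 0.88, 0.475, -0.0]
contact_force: [-0.5, 0.0, 0.8]
gripper_width: 0.7
grasp_force: 0.0
```

Run:
```python
from h import *
c=bot.read_camera("wrist"); cv2.imwrite("pics/w2.png",c["pixels"][:,:,::-1]); np.save("w2.npy",c["world_from_camera"])
p,r,o=tool(); print(p,o["q"],o["gripper_width"],o["t"]); print(r.as_matrix())
```

```text
[0.5411 0.0562 0.2313] [ 0.2109  0.3078 -0.5202  1.842   0.176   1.0372 -0.9592] 0.6965609581808776 2.7
[[ 0.5482  0.8363  0.0001]
 [ 0.8363 -0.5482 -0.0001]
 [-0.      0.0001 -1.    ]]
```

View pics/w2.png

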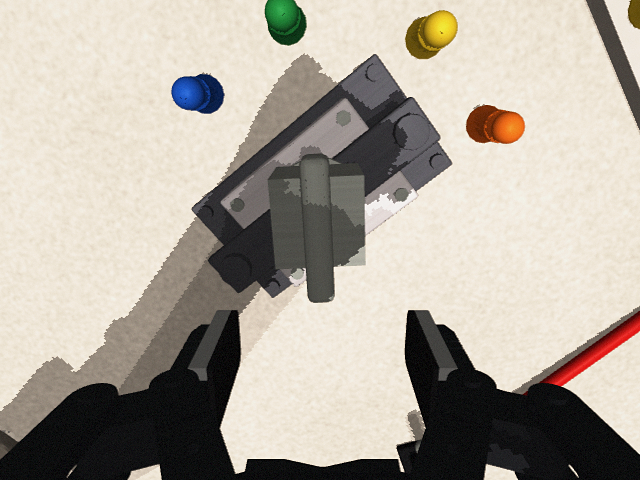

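The wrist view shows the wing running from (314,158) at the far end to (321,301) at the near end. Base corners are at (375,54), (452,161), (192,208) and (271,297).

Run:
```python
from h import *
c=bot.read_camera("wrist"); p,r,o=tool()
B=np.array([at(c,q,.012) for q in [(375,54),(452,161),(271,297),(192,208)]])
print(B,"c",B.mean(0)); d=B[0]+B[1]-B[2]-B[3]; fy=np.arctan2(d[1],d[0]);print("fix yaw",fy, [np.linalg.norm(B[i]-B[i-1]) for i in range(4)])
for q in [(410,131),(237,267)]: print("bolt",at(c,q,.079))
W=[at(c,q,.15) for q in [(314,162),(321,301)]]; d=W[0]-W[1]; wy=np.arctan2(d[1],d[0]); print("wing",W,np.linalg.norm(d),(W[0]+W[1])/2,"yaw",wy,"joint",fy+1.2-wy)
# block top corners z .126
Q=np.array([at(c,q,.126) for q in [(269,181),(363,176),(365,266),(274,268)]]);print("block",Q,Q.mean(0))
```

```text
[[0.6372 0.13   0.012 ]
 [0.6484 0.0243 0.012 ]
 [0.4499 0.0053 0.012 ]
 [0.4418 0.1116 0.012 ]] c [0.5443 0.0678 0.012 ]
fix yaw 0.09457847177188484 [np.float64(0.19629130295279337), np.float64(0.10623736224389127), np.float64(0.19944398436377508), np.float64(0.10666772987189257)]
bolt [0.6227 0.0757 0.079 ]
bolt [0.4681 0.0608 0.079 ]
wing [array([0.5646, 0.101 , 0.15  ]), array([0.5241, 0.0329, 0.15  ])] 0.07923228814388755 [0.5444 0.0669 0.15  ] yaw 1.0348109590754186 joint 0.25976751269646625
block [[0.5345 0.1037 0.126 ]
 [0.5816 0.0763 0.126 ]
 [0.5534 0.0281 0.126 ]
 [0.5056 0.0578 0.126 ]] [0.5438 0.0665 0.126 ]
```

>>> {"name": "jog_arm", "arguments": {"rows": [{"x":11,"y":-3,"z":0,"ax":0,"ay":0,"az":-2.5,"fingers":40},{"x":0,"y":0,"z":25,"ax":0,"ay":0,"az":0,"fingers":40},{"x":0,"y":0,"z":25,"ax":0,"ay":0,"az":0,"fingers":40},{"x":0,"y":0,"z":25,"ax":0,"ay":0,"az":0,"fingers":40},{"x":0,"y":0,"z":15,"ax":0,"ay":0,"az":0,"fingers":40},{"x":0,"y":0,"z":11,"ax":0,"ay":0,"az":0,"fingers":40},{"x":0,"y":0,"z":0,"ax":0,"ay":0,"az":0,"fingers":0},{"x":0,"y":0,"z":0,"ax":0,"ay":0,"az":0,"fingers":0}], "force": 100}}

```text
t: 3.55
eef_pos: [0.5451, 0.0674, 0.131]
tool_rot: [0.0, 0.869, 0.495, 0.0]
contact_force: [-3.1, 0.7, -8.2]
gripper_width: 0.156
grasp_force: 98.5
```

>>> {"name": "jog_arm", "arguments": {"rows": [{"x":0,"y":0,"z":0,"ax":0,"ay":0,"az":0,"fingers":0},{"x":0,"y":0,"z":0,"ax":0,"ay":0,"az":0,"fingers":0},{"x":0,"y":0,"z":0,"ax":0,"ay":0,"az":0,"fingers":0},{"x":0,"y":0,"z":0,"ax":0,"ay":0,"az":0,"fingers":0},{"x":0,"y":0,"z":0,"ax":0,"ay":0,"az":0,"fingers":0},{"x":0,"y":0,"z":0,"ax":0,"ay":0,"az":0,"fingers":0},{"x":0,"y":0,"z":0,"ax":0,"ay":0,"az":0,"fingers":0},{"x":0,"y":0,"z":0,"ax":0,"ay":0,"az":0,"fingers":0}], "force": 100}}

```text
t: 4.35
eef_pos: [0.5451, 0.0673, 0.1309]
tool_rot: [0.0, 0.869, 0.495, 0.001]
contact_force: [-0.2, 0.8, 6.2]
gripper_width: 0.16
grasp_force: 99.5
```

>>> {"name": "jog_arm", "arguments": {"rows": [{"x":0,"y":0,"z":0,"ax":0,"ay":0,"az":7,"fingers":0},{"x":0,"y":0,"z":0,"ax":0,"ay":0,"az":7,"fingers":0},{"x":0,"y":0,"z":0,"ax":0,"ay":0,"az":7,"fingers":0},{"x":0,"y":0,"z":0,"ax":0,"ay":0,"az":7,"fingers":0},{"x":0,"y":0,"z":0,"ax":0,"ay":0,"az":7,"fingers":0},{"x":0,"y":0,"z":0,"ax":0,"ay":0,"az":7,"fingers":0},{"x":0,"y":0,"z":0,"ax":0,"ay":0,"az":7,"fingers":0},{"x":0,"y":0,"z":0,"ax":0,"ay":0,"az":5,"fingers":0}], "force": 110}}

```text
t: 5.15
eef_pos: [0.5461, 0.0658, 0.1309]
tool_rot: [0.001, 0.999, 0.045, 0.001]
contact_force: [3.0, -2.6, 2.9]
gripper_width: 0.162
grasp_force: 107.6
```

>>> {"name": "jog_arm", "arguments": {"rows": [{"x":0,"y":0,"z":0,"ax":0,"ay":0,"az":0,"fingers":0},{"x":0,"y":0,"z":0,"ax":0,"ay":0,"az":0,"fingers":0},{"x":0,"y":0,"z":0,"ax":0,"ay":0,"az":0,"fingers":0},{"x":0,"y":0,"z":0,"ax":0,"ay":0,"az":0,"fingers":40},{"x":0,"y":0,"z":0,"ax":0,"ay":0,"az":0,"fingers":40},{"x":0,"y":0,"z":0,"ax":0,"ay":0,"az":0,"fingers":40},{"x":0,"y":0,"z":0,"ax":0,"ay":0,"az":0,"fingers":40},{"x":0,"y":0,"z":-40,"ax":0,"ay":0,"az":0,"fingers":40}], "force": 110}}

```text
t: 5.95
eef_pos: [0.5408, 0.0664, 0.1661]
tool_rot: [0.001, 0.999, 0.047, -0.005]
contact_force: [-0.1, -0.3, -0.5]
gripper_width: 0.467
grasp_force: 0.0
```

>>> {"name": "jog_arm", "arguments": {"rows": [{"x":0,"y":0,"z":-35,"ax":0,"ay":0,"az":0,"fingers":50},{"x":0,"y":0,"z":-35,"ax":0,"ay":0,"az":0,"fingers":50},{"x":0,"y":0,"z":0,"ax":0,"ay":0,"az":0,"fingers":50},{"x":0,"y":0,"z":0,"ax":0,"ay":0,"az":0,"fingers":50},{"x":0,"y":0,"z":0,"ax":0,"ay":0,"az":0,"fingers":50},{"x":0,"y":0,"z":0,"ax":0,"ay":0,"az":0,"fingers":50},{"x":0,"y":0,"z":0,"ax":0,"ay":0,"az":0,"fingers":50},{"x":0,"y":0,"z":0,"ax":0,"ay":0,"az":0,"fingers":50}]}}

```text
t: 6.75
eef_pos: [0.5443, 0.067, 0.2396]
tool_rot: [0.0, 0.999, 0.047, -0.001]
contact_force: [0.5, 0.4, 1.0]
gripper_width: 0.588
grasp_force: 0.0
```

Run:
```python
from h import *
c=bot.read_camera("wrist"); cv2.imwrite("pics/w3.png",c["pixels"][:,:,::-1])
p,r,o=tool(); print(p,o["q"],o["gripper_width"],o["t"]); print(r.as_matrix())
```

```text
[0.5444 0.0671 0.2398] [ 0.0163  0.2804 -0.3043  1.8333  0.0959  1.0431 -1.8023] 0.5881107826227964 6.8
[[ 0.9956  0.0936 -0.0009]
 [ 0.0936 -0.9956 -0.0001]
 [-0.0009 -0.     -1.    ]]
```

View pics/w3.png

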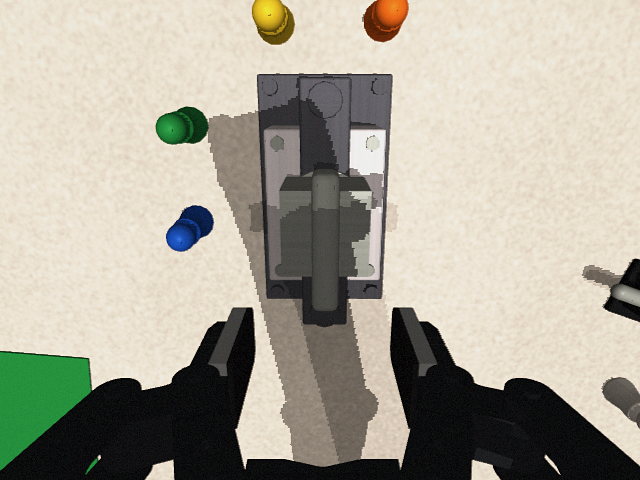

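The wing is now vertical in the image, from (325,175) to (325,310), and parallel to the strap, so the nut is hand-tight. The six figures are undisturbed. Next I move to the bar.

>>> {"name": "jog_arm", "arguments": {"rows": [{"x":-14.5,"y":45,"z":0,"ax":0,"ay":0,"az":0,"fingers":50},{"x":-14.5,"y":45,"z":0,"ax":0,"ay":0,"az":0,"fingers":50},{"x":-14.5,"y":45,"z":0,"ax":0,"ay":0,"az":0,"fingers":50},{"x":-14.5,"y":45,"z":0,"ax":0,"ay":0,"az":0,"fingers":50},{"x":-14.5,"y":45,"z":0,"ax":0,"ay":0,"az":0,"fingers":50},{"x":-14.5,"y":45,"z":0,"ax":0,"ay":0,"az":0,"fingers":50},{"x":-14.5,"y":45,"z":0,"ax":0,"ay":0,"az":0,"fingers":50},{"x":-14.5,"y":45,"z":0,"ax":0,"ay":0,"az":0,"fingers":50}]}}

```text
t: 7.6
eef_pos: [0.4621, -0.304, 0.2404]
tool_rot: [0.0, 0.999, 0.047, 0.0]
contact_force: [1.4, 0.0, 0.3]
gripper_width: 0.585
grasp_force: 0.0
```

>>> {"name": "jog_arm", "arguments": {"rows": [{"x":0,"y":0,"z":0,"ax":0,"ay":0,"az":-8.5,"fingers":50},{"x":0,"y":0,"z":0,"ax":0,"ay":0,"az":-8.5,"fingers":50},{"x":0,"y":0,"z":0,"ax":0,"ay":0,"az":-8.5,"fingers":50},{"x":0,"y":0,"z":0,"ax":0,"ay":0,"az":-8.5,"fingers":50},{"x":0,"y":0,"z":0,"ax":0,"ay":0,"az":-8.5,"fingers":50},{"x":0,"y":0,"z":0,"ax":0,"ay":0,"az":-8.5,"fingers":50},{"x":0,"y":0,"z":0,"ax":0,"ay":0,"az":-8.5,"fingers":50},{"x":0,"y":0,"z":0,"ax":0,"ay":0,"az":-8.5,"fingers":50}]}}

```text
t: 8.4
eef_pos: [0.4628, -0.3021, 0.2401]
tool_rot: [-0.0, 0.8, 0.6, -0.0]
contact_force: [0.2, 0.3, 0.1]
gripper_width: 0.583
grasp_force: 0.0
```

>>> {"name": "jog_arm", "arguments": {"rows": [{"x":0,"y":0,"z":0,"ax":0,"ay":0,"az":-3.5,"fingers":50},{"x":0,"y":0,"z":0,"ax":0,"ay":0,"az":0,"fingers":50},{"x":0,"y":0,"z":0,"ax":0,"ay":0,"az":0,"fingers":50},{"x":0,"y":0,"z":0,"ax":0,"ay":0,"az":0,"fingers":50},{"x":0,"y":0,"z":0,"ax":0,"ay":0,"az":0,"fingers":50},{"x":0,"y":0,"z":0,"ax":0,"ay":0,"az":0,"fingers":50},{"x":0,"y":0,"z":0,"ax":0,"ay":0,"az":0,"fingers":50},{"x":0,"y":0,"z":0,"ax":0,"ay":0,"az":0,"fingers":50}]}}

```text
t: 9.2
eef_pos: [0.4628, -0.3022, 0.2403]
tool_rot: [0.0, 0.783, 0.622, -0.0]
contact_force: [-0.3, 0.4, 0.3]
gripper_width: 0.583
grasp_force: 0.0
```

Run:
```python
from h import *
c=bot.read_camera("wrist"); cv2.imwrite("pics/w4.png",c["pixels"][:,:,::-1])
p,r,o=tool(); print(p,o["q"],o["gripper_width"],o["t"]); print(r.as_matrix())
```

```text
[ 0.4628 -0.3022  0.2403] [ 0.7018  0.2846 -0.2859  1.8249  0.0917  1.0447  0.1514] 0.5888382130638398 9.25
[[ 0.2273  0.9738  0.0001]
 [ 0.9738 -0.2273 -0.    ]
 [-0.      0.0001 -1.    ]]
```

View pics/w4.png

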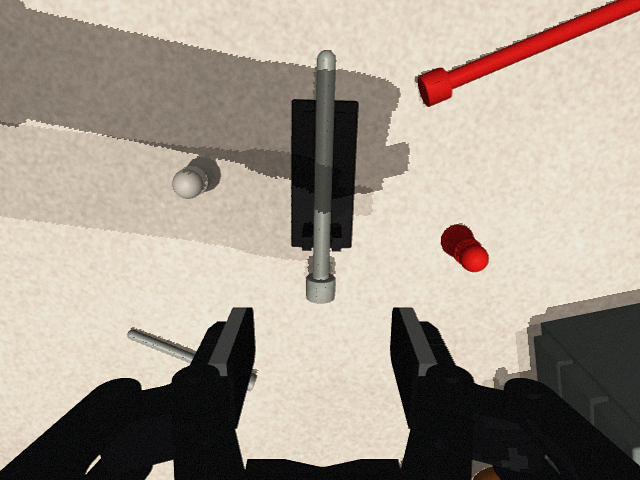

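The wrist view shows the bar from its tip at (326,50) to its head at (320,300). The grey figure is at (190,183) and the red one at (472,258).

Run:
```python
from h import *
c=bot.read_camera("wrist"); p,r,o=tool()
t=at(c,(326.2,52),.04); b=at(c,(320.8,278),.04); h=at(c,(320,301),.045)
d=(t-b)[:2]; u=d/np.linalg.norm(d); print("tip",t,"neckaxis",b,"head",h,np.linalg.norm(t-h),"yaw",np.degrees(np.arctan2(d[1],d[0])),"tool yaw",np.degrees(np.arctan2(r.as_matrix()[1,0],r.as_matrix()[0,0])))
pc=[at(c,q,.008) for q in [(292,100),(357,101),(352,248),(291,247)]]; m=np.mean(pc,0); print("rest c",m)
mid=t[:2]-.1*u; g=mid-.02*u; print("mid",mid,"along-rest offset",(mid-m[:2])@u)
print("grip",g,"tool shift",r.inv().apply(np.r_[g,.021]-p)*1e3)
for q in [(190,183),(472,258)]:
    f=at(c,q,.05)[:2]-g; print("fig in bar frame",f@u, f@[-u[1],u[0]])
```

```text
tip [ 0.4912 -0.1915  0.04  ] neckaxis [ 0.4463 -0.3652  0.04  ] head [ 0.4412 -0.384   0.045 ] 0.19894418528460567 yaw 75.51560419568132 tool yaw 76.86333652193233
rest c [ 0.4665 -0.2866  0.008 ]
mid [ 0.4662 -0.2883] along-rest offset -0.0017314830743346455
grip [ 0.4612 -0.3077] tool shift [ -5.7286  -0.3378 219.3209]
fig in bar frame 0.022617800934748033 0.10378024950719729
fig in bar frame -0.03435685020191029 -0.12410621520566055
```

>>> {"name": "jog_arm", "arguments": {"rows": [{"x":-5.7,"y":0,"z":0,"ax":0,"ay":0,"az":1.3,"fingers":45},{"x":0,"y":0,"z":40,"ax":0,"ay":0,"az":0,"fingers":45},{"x":0,"y":0,"z":40,"ax":0,"ay":0,"az":0,"fingers":45},{"x":0,"y":0,"z":40,"ax":0,"ay":0,"az":0,"fingers":45},{"x":0,"y":0,"z":40,"ax":0,"ay":0,"az":0,"fingers":45},{"x":0,"y":0,"z":30,"ax":0,"ay":0,"az":0,"fingers":45},{"x":0,"y":0,"z":20,"ax":0,"ay":0,"az":0,"fingers":45},{"x":0,"y":0,"z":9,"ax":0,"ay":0,"az":0,"fingers":45}]}}

```text
t: 10.1
eef_pos: [0.4602, -0.3075, 0.0192]
tool_rot: [-0.001, 0.791, 0.612, -0.001]
contact_force: [0.1, 0.4, 0.1]
gripper_width: 0.528
grasp_force: 0.0
```

>>> {"name": "jog_arm", "arguments": {"rows": [{"x":0,"y":0,"z":0,"ax":0,"ay":0,"az":0,"fingers":45},{"x":0,"y":0,"z":0,"ax":0,"ay":0,"az":0,"fingers":0},{"x":0,"y":0,"z":0,"ax":0,"ay":0,"az":0,"fingers":0},{"x":0,"y":0,"z":0,"ax":0,"ay":0,"az":0,"fingers":0},{"x":0,"y":0,"z":0,"ax":0,"ay":0,"az":0,"fingers":0},{"x":0,"y":0,"z":0,"ax":0,"ay":0,"az":0,"fingers":0},{"x":0,"y":0,"z":0,"ax":0,"ay":0,"az":0,"fingers":0},{"x":0,"y":0,"z":0,"ax":0,"ay":0,"az":0,"fingers":0}], "force": 90}}

```text
t: 10.9
eef_pos: [0.4625, -0.3084, 0.0228]
tool_rot: [0.001, 0.79, 0.613, 0.0]
contact_force: [-0.6, 0.4, 6.8]
gripper_width: 0.13
grasp_force: 87.8
```

>>> {"name": "jog_arm", "arguments": {"rows": [{"x":0,"y":0,"z":-25,"ax":0,"ay":0,"az":0,"fingers":0},{"x":0,"y":0,"z":-36,"ax":0,"ay":0,"az":0,"fingers":0},{"x":0,"y":0,"z":0,"ax":0,"ay":0,"az":-5,"fingers":0},{"x":0,"y":0,"z":0,"ax":0,"ay":0,"az":-5,"fingers":0},{"x":0,"y":0,"z":0,"ax":0,"ay":0,"az":-5,"fingers":0},{"x":0,"y":0,"z":0,"ax":0,"ay":0,"az":-4.8,"fingers":0},{"x":30,"y":18.5,"z":0,"ax":0,"ay":0,"az":0,"fingers":0},{"x":38,"y":23,"z":0,"ax":0,"ay":0,"az":0,"fingers":0}]}}

```text
t: 11.7
eef_pos: [0.4954, -0.2382, 0.0824]
tool_rot: [0.0, 0.675, 0.737, -0.001]
contact_force: [1.1, 0.8, -2.1]
gripper_width: 0.132
grasp_force: 88.1
```

>>> {"name": "jog_arm", "arguments": {"rows": [{"x":38,"y":23,"z":0,"ax":0,"ay":0,"az":0,"fingers":0},{"x":38,"y":23,"z":0,"ax":0,"ay":0,"az":0,"fingers":0},{"x":29,"y":17.5,"z":0,"ax":0,"ay":0,"az":0,"fingers":0},{"x":18,"y":12,"z":0,"ax":0,"ay":0,"az":0,"fingers":0},{"x":0,"y":0,"z":0,"ax":0,"ay":0,"az":0,"fingers":0},{"x":0,"y":0,"z":0,"ax":0,"ay":0,"az":0,"fingers":0},{"x":0,"y":0,"z":0,"ax":0,"ay":0,"az":0,"fingers":0},{"x":0,"y":0,"z":0,"ax":0,"ay":0,"az":0,"fingers":0}]}}

```text
t: 12.5
eef_pos: [0.5595, -0.1082, 0.0822]
tool_rot: [0.0, 0.674, 0.739, -0.0]
contact_force: [-0.5, -0.2, -2.3]
gripper_width: 0.128
grasp_force: 88.1
```

Run:
```python
from h import *
c=bot.read_camera("wrist"); s=bot.read_camera("side")
cv2.imwrite("pics/w5.png",np.hstack([cv2.resize(c["pixels"],(400,300)),cv2.resize(s["pixels"][170:350,200:440],(400,300),interpolation=cv2.INTER_CUBIC)])[:,:,::-1]); cv2.imwrite("pics/w5f.png",c["pixels"][:,:,::-1]);cv2.imwrite("pics/s5f.png",s["pixels"][:,:,::-1])
p,r,o=tool(); print(p,o["q"],o["gripper_width"],o["t"]); print(r.as_matrix())
```

```text
[ 0.5597 -0.1078  0.0823] [ 0.3593  0.5167 -0.3585  1.9118  0.2556  0.7575 -0.0514] 0.1305001596813187 12.6
[[-0.0918  0.9958 -0.0003]
 [ 0.9958  0.0918 -0.0004]
 [-0.0004 -0.0003 -1.    ]]
```

View pics/w5f.png

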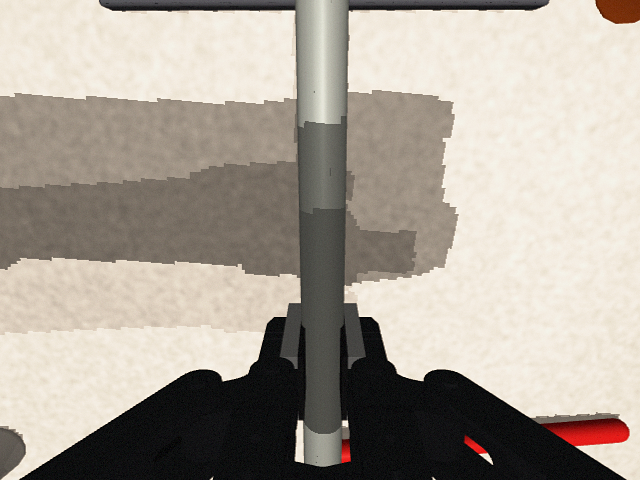

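The wrist view shows the bar held straight along the tool's x: its centre is at u=322 in every row, which is the principal column. I'll add small corrections and start the insertion slowly.

>>> {"name": "jog_arm", "arguments": {"rows": [{"x":12,"y":0.5,"z":-1.5,"ax":0,"ay":0,"az":-0.1,"fingers":0},{"x":8,"y":0,"z":0,"ax":0,"ay":0,"az":0,"fingers":0},{"x":4,"y":0,"z":0,"ax":0,"ay":0,"az":0,"fingers":0},{"x":4,"y":0,"z":0,"ax":0,"ay":0,"az":0,"fingers":0},{"x":4,"y":0,"z":0,"ax":0,"ay":0,"az":0,"fingers":0},{"x":4,"y":0,"z":0,"ax":0,"ay":0,"az":0,"fingers":0},{"x":0,"y":0,"z":0,"ax":0,"ay":0,"az":0,"fingers":0},{"x":0,"y":0,"z":0,"ax":0,"ay":0,"az":0,"fingers":0}]}}

```text
t: 13.4
eef_pos: [0.5572, -0.0708, 0.0838]
tool_rot: [0.0, 0.673, 0.74, -0.0]
contact_force: [0.4, -1.3, -1.7]
gripper_width: 0.132
grasp_force: 88.1
```

>>> {"name": "jog_arm", "arguments": {"rows": [{"x":5,"y":0,"z":0,"ax":0,"ay":0,"az":0,"fingers":0},{"x":5,"y":0,"z":0,"ax":0,"ay":0,"az":0,"fingers":0},{"x":5,"y":0,"z":0,"ax":0,"ay":0,"az":0,"fingers":0},{"x":5,"y":0,"z":0,"ax":0,"ay":0,"az":0,"fingers":0},{"x":5,"y":0,"z":0,"ax":0,"ay":0,"az":0,"fingers":0},{"x":5,"y":0,"z":0,"ax":0,"ay":0,"az":0,"fingers":0},{"x":0,"y":0,"z":0,"ax":0,"ay":0,"az":0,"fingers":0},{"x":0,"y":0,"z":0,"ax":0,"ay":0,"az":0,"fingers":0}]}}

```text
t: 14.2
eef_pos: [0.5544, -0.0408, 0.0838]
tool_rot: [0.0, 0.672, 0.74, -0.0]
contact_force: [-0.3, 0.3, -2.1]
gripper_width: 0.131
grasp_force: 88.1
```

>>> {"name": "jog_arm", "arguments": {"rows": [{"x":6,"y":0,"z":0,"ax":0,"ay":0,"az":0,"fingers":0},{"x":6,"y":0,"z":0,"ax":0,"ay":0,"az":0,"fingers":0},{"x":6,"y":0,"z":0,"ax":0,"ay":0,"az":0,"fingers":0},{"x":6,"y":0,"z":0,"ax":0,"ay":0,"az":0,"fingers":0},{"x":6,"y":0,"z":0,"ax":0,"ay":0,"az":0,"fingers":0},{"x":6,"y":0,"z":0,"ax":0,"ay":0,"az":0,"fingers":0},{"x":0,"y":0,"z":0,"ax":0,"ay":0,"az":0,"fingers":0},{"x":0,"y":0,"z":0,"ax":0,"ay":0,"az":0,"fingers":0}]}}

```text
t: 15.0
eef_pos: [0.551, -0.005, 0.0838]
tool_rot: [0.0, 0.672, 0.74, -0.0]
contact_force: [-0.3, -0.1, -1.5]
gripper_width: 0.128
grasp_force: 88.1
```

Run:
```python
from h import *
s=bot.read_camera("side"); t=bot.read_camera("top")
im=np.hstack([cv2.resize(s["pixels"][210:370,200:370],(400,376),interpolation=cv2.INTER_CUBIC),cv2.resize(t["pixels"][150:310,210:380],(400,376),interpolation=cv2.INTER_CUBIC)])
cv2.imwrite("pics/s6.png",im[:,:,::-1])
p,r,o=tool(); print(p,o["q"],o["t"],o["contact_force"]); print(r.as_matrix())
```

```text
[ 0.551  -0.0055  0.0838] [ 0.1942  0.4916 -0.3765  1.955   0.2603  0.7416 -0.2401] 15.1 [-0.2183  0.405  -2.8289]
[[-0.0948  0.9955  0.    ]
 [ 0.9955  0.0948 -0.0003]
 [-0.0003  0.     -1.    ]]
```

View pics/s6.png

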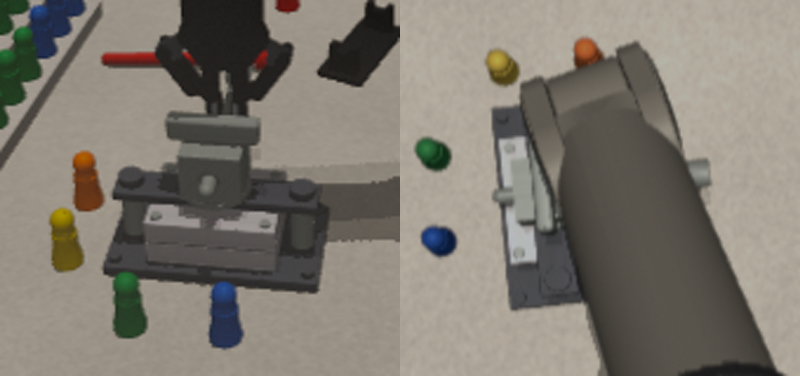

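The side crop shows the plain end sticking out of the near face at about (208,185), and the top crop shows it left of the block at (500,195). All nearby figures are upright. Now I swing the bar clockwise on an arc of 72.5 mm radius.

>>> {"name": "jog_arm", "arguments": {"rows": [{"x":0.18,"y":-5.06,"z":0,"ax":0,"ay":0,"az":4,"fingers":0},{"x":0.18,"y":-5.06,"z":0,"ax":0,"ay":0,"az":4,"fingers":0},{"x":0.18,"y":-5.06,"z":0,"ax":0,"ay":0,"az":4,"fingers":0},{"x":0.18,"y":-5.06,"z":0,"ax":0,"ay":0,"az":4,"fingers":0},{"x":0.18,"y":-5.06,"z":0,"ax":0,"ay":0,"az":4,"fingers":0},{"x":0.18,"y":-5.06,"z":0,"ax":0,"ay":0,"az":4,"fingers":0},{"x":0.18,"y":-5.06,"z":0,"ax":0,"ay":0,"az":4,"fingers":0},{"x":0.18,"y":-5.06,"z":0,"ax":0,"ay":0,"az":4,"fingers":0}]}}

```text
t: 15.9
eef_pos: [0.5125, 0.0015, 0.084]
tool_rot: [0.001, 0.851, 0.525, 0.001]
contact_force: [3.0, -2.2, -4.6]
gripper_width: 0.131
grasp_force: 87.8
```

>>> {"name": "jog_arm", "arguments": {"rows": [{"x":0.18,"y":-5.06,"z":0,"ax":0,"ay":0,"az":4,"fingers":0},{"x":0.18,"y":-5.06,"z":0,"ax":0,"ay":0,"az":4,"fingers":0},{"x":0.1,"y":-2.53,"z":0,"ax":0,"ay":0,"az":2,"fingers":0},{"x":0,"y":0,"z":0,"ax":0,"ay":0,"az":0,"fingers":0},{"x":0.1,"y":-2.53,"z":0,"ax":0,"ay":0,"az":2,"fingers":0},{"x":0,"y":0,"z":0,"ax":0,"ay":0,"az":0,"fingers":0},{"x":0,"y":0,"z":0,"ax":0,"ay":0,"az":0,"fingers":0},{"x":0,"y":0,"z":0,"ax":0,"ay":0,"az":0,"fingers":0}]}}

```text
t: 16.7
eef_pos: [0.4996, 0.0097, 0.084]
tool_rot: [0.0, 0.901, 0.434, 0.0]
contact_force: [4.1, -3.9, -3.5]
gripper_width: 0.132
grasp_force: 88.0
```

>>> {"name": "jog_arm", "arguments": {"rows": [{"x":0.1,"y":-2.53,"z":0,"ax":0,"ay":0,"az":2,"fingers":0},{"x":0,"y":0,"z":0,"ax":0,"ay":0,"az":0,"fingers":0},{"x":0.1,"y":-2.53,"z":0,"ax":0,"ay":0,"az":2,"fingers":0},{"x":0,"y":0,"z":0,"ax":0,"ay":0,"az":0,"fingers":0},{"x":0,"y":0,"z":0,"ax":0,"ay":0,"az":0,"fingers":0},{"x":0,"y":0,"z":0,"ax":0,"ay":0,"az":0,"fingers":0},{"x":0,"y":0,"z":0,"ax":0,"ay":0,"az":0,"fingers":0},{"x":0,"y":0,"z":0,"ax":0,"ay":0,"az":0,"fingers":0}]}}

```text
t: 17.5
eef_pos: [0.4957, 0.013, 0.0839]
tool_rot: [0.0, 0.915, 0.402, 0.0]
contact_force: [3.5, -3.8, -4.1]
gripper_width: 0.13
grasp_force: 88.0
```

Run:
```python
from h import *
p,r,o=tool(); m=r.as_matrix(); print(p,o["contact_force"],o["torque"],"yaw",np.degrees(np.arctan2(m[1,0],m[0,0])),o["t"],o["q"])
```

```text
[0.4957 0.013  0.0839] [ 3.5458 -3.7842 -4.0853] [-0.8359 -0.6792 -0.0661] yaw 47.468617739381884 17.5 [ 0.0058  0.3988 -0.1909  2.0921  0.1215  0.6601 -1.0088]
```

>>> {"name": "jog_arm", "arguments": {"rows": [{"x":0.1,"y":-2.53,"z":0,"ax":0,"ay":0,"az":2,"fingers":0},{"x":0,"y":0,"z":0,"ax":0,"ay":0,"az":0,"fingers":0},{"x":0.1,"y":-2.53,"z":0,"ax":0,"ay":0,"az":2,"fingers":0},{"x":0,"y":0,"z":0,"ax":0,"ay":0,"az":0,"fingers":0},{"x":0,"y":0,"z":0,"ax":0,"ay":0,"az":0,"fingers":0},{"x":0,"y":0,"z":0,"ax":0,"ay":0,"az":0,"fingers":0},{"x":0,"y":0,"z":0,"ax":0,"ay":0,"az":0,"fingers":0},{"x":0,"y":0,"z":0,"ax":0,"ay":0,"az":0,"fingers":0}]}}

```text
t: 18.3
eef_pos: [0.4922, 0.0166, 0.084]
tool_rot: [0.0, 0.929, 0.37, 0.0]
contact_force: [3.0, -4.3, -2.7]
gripper_width: 0.13
grasp_force: 88.1
```

>>> {"name": "jog_arm", "arguments": {"rows": [{"x":0.1,"y":-2.53,"z":0,"ax":0,"ay":0,"az":2,"fingers":0},{"x":0,"y":0,"z":0,"ax":0,"ay":0,"az":0,"fingers":0},{"x":0.1,"y":-2.53,"z":0,"ax":0,"ay":0,"az":2,"fingers":0},{"x":0,"y":0,"z":0,"ax":0,"ay":0,"az":0,"fingers":0},{"x":0,"y":0,"z":0,"ax":0,"ay":0,"az":0,"fingers":0},{"x":0,"y":0,"z":0,"ax":0,"ay":0,"az":0,"fingers":0},{"x":0,"y":0,"z":0,"ax":0,"ay":0,"az":0,"fingers":0},{"x":0,"y":0,"z":0,"ax":0,"ay":0,"az":0,"fingers":0}]}}

```text
t: 19.1
eef_pos: [0.4912, 0.0176, 0.0843]
tool_rot: [0.003, 0.941, 0.338, 0.002]
contact_force: [8.9, -13.6, -7.3]
gripper_width: 0.132
grasp_force: 90.9
```

Run:
```python
from h import *
c=bot.read_camera("wrist"); cv2.imwrite("pics/w7.png",c["pixels"][:,:,::-1])
p,r,o=tool(); m=r.as_matrix(); print(p,o["contact_force"],o["torque"],"yaw",np.degrees(np.arctan2(m[1,0],m[0,0])),o["t"])
```

```text
[0.4912 0.0177 0.0843] [ 11.4105 -13.1468  -8.1805] [-2.7885 -2.048   0.9409] yaw 39.526075294428935 19.15
```

View pics/w7.png

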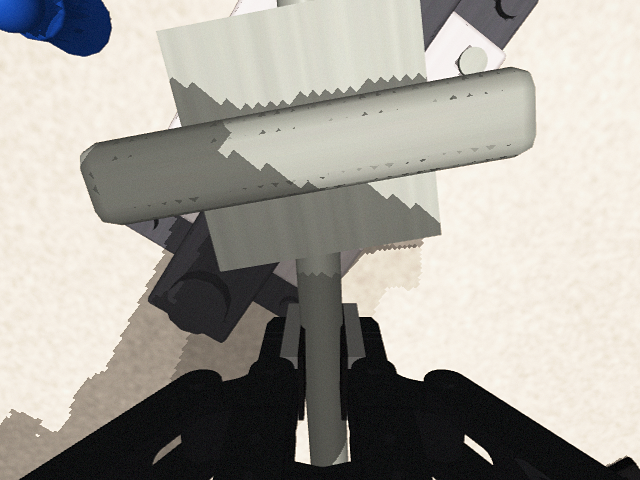

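The wing is tilted about 9° in the wrist image relative to the bar's normal, which puts the joint at about 2.0. The force has risen to about 17 N, so the nut is at its stop. I'll ease off, release and retreat upwards.

>>> {"name": "jog_arm", "arguments": {"rows": [{"x":0.1,"y":2.5,"z":0,"ax":0,"ay":0,"az":-2,"fingers":0},{"x":0.1,"y":2,"z":0,"ax":0,"ay":0,"az":-2,"fingers":0},{"x":0,"y":0,"z":0,"ax":0,"ay":0,"az":0,"fingers":0},{"x":0,"y":0,"z":0,"ax":0,"ay":0,"az":0,"fingers":36},{"x":0,"y":0,"z":0,"ax":0,"ay":0,"az":0,"fingers":36},{"x":0,"y":0,"z":0,"ax":0,"ay":0,"az":0,"fingers":36},{"x":0,"y":0,"z":0,"ax":0,"ay":0,"az":0,"fingers":36},{"x":0,"y":0,"z":0,"ax":0,"ay":0,"az":0,"fingers":36}]}}

```text
t: 19.95
eef_pos: [0.4912, 0.0185, 0.0838]
tool_rot: [-0.0, 0.929, 0.371, -0.0]
contact_force: [-0.1, -0.4, -0.1]
gripper_width: 0.427
grasp_force: 0.0
```

>>> {"name": "jog_arm", "arguments": {"rows": [{"x":0,"y":0,"z":-10,"ax":0,"ay":0,"az":0,"fingers":36},{"x":0,"y":0,"z":-15,"ax":0,"ay":0,"az":0,"fingers":36},{"x":0,"y":0,"z":-25,"ax":0,"ay":0,"az":0,"fingers":36},{"x":0,"y":0,"z":-30,"ax":0,"ay":0,"az":0,"fingers":36},{"x":0,"y":0,"z":-30,"ax":0,"ay":0,"az":0,"fingers":36},{"x":0,"y":0,"z":-30,"ax":0,"ay":0,"az":0,"fingers":36},{"x":0,"y":0,"z":0,"ax":0,"ay":0,"az":0,"fingers":36},{"x":0,"y":0,"z":0,"ax":0,"ay":0,"az":0,"fingers":36}]}}

```text
t: 20.75
eef_pos: [0.4916, 0.0182, 0.2248]
tool_rot: [0.0, 0.929, 0.37, 0.001]
contact_force: [0.5, -1.2, -0.1]
gripper_width: 0.419
grasp_force: 0.0
```

Run:
```python
from h import *
c=bot.read_camera("wrist"); s=bot.read_camera("side")
im=np.hstack([cv2.resize(c["pixels"],(400,300)),cv2.resize(s["pixels"][180:360,180:420],(400,300),interpolation=cv2.INTER_CUBIC)])
cv2.imwrite("pics/w8.png",im[:,:,::-1])
p,r,o=tool(); m=r.as_matrix(); print(p,o["contact_force"],o["gripper_width"],"yaw",np.degrees(np.arctan2(m[1,0],m[0,0])),o["t"])
```

```text
[0.4906 0.018  0.2231] [ 0.4078 -0.2645  0.1449] 0.4240030618494351 yaw 43.47531233174659 20.85
```

View pics/w8.png

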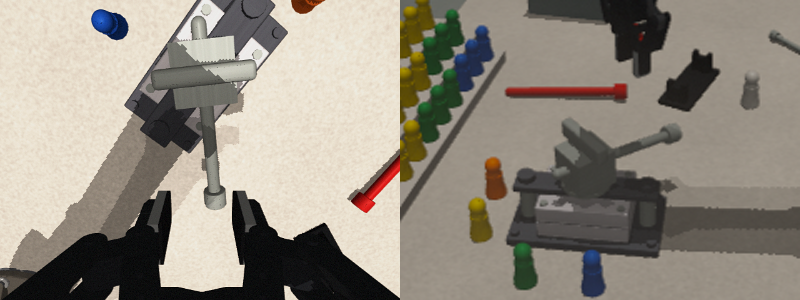

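The wrist half shows the wing from (155,78) to (255,68), so the joint is about 2.0. The bar is through the block, its tip out at (200,22) and head at (215,198). The figures in view are standing and the robot touches nothing.

```bash
python3 -c "
from station import bot
print(bot.hand_in())"
```

```text
the job is handed in; nothing more can be done
None
```

I turned the nut hand-tight, pushed the bar through it, swung it on to its stop (joint about 2.0 rad, read from the pictures) and left the bar in; every figure I could see was standing, and I handed the job in at about 21 s, though no verdict came back.

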